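# Lock the polishing spindle at its notch for a drum change

### The arm

A 7-joint arm with a two-finger parallel gripper is mounted at the origin on the work surface. World frame = base frame: x ahead of the robot, y to its left, z up, the work surface at z = 0. Lengths are in m, angles in rad, forces in N, time in s.
With the tool pointing down it reaches from about 0.35 to 0.9 m from the base axis. Payload 19.9 kg.
Tool frame: the origin (TCP) lies midway between the tips of the shut fingers; the grasp point (between the pads) lies bot.grip_depth behind it (bot.grip_depth is the distance from the TCP to the grasp point, in m); z points along the fingers, y is the line along which they close (so a half turn about z gives the same grasp; the last joint's range is limited). The gripper opens to 94 mm and grips with 3 to 60 N. Pads are 16 mm wide; open, the fingers measure 119 mm over their backs; the gripper's body (75 mm by 177 mm) begins 78 mm behind the grasp point.
Start: joints at [1.19, 0.417, -0.01, 1.614, 0.005, 1.111, -0.053], TCP at [0.208, -0.589, 0.205] pointing down, gripper open.
Joint ranges: [-2.81, 2.81], [-0.39, 2.02], [-1.27, 1.25], [0.06, 2.57], [-1.19, 4.33], [0.19, 2], [-2.82, 2.82]. Speed limits (rad/s): [1.89, 1.89, 2.39, 2.39, 3.01, 3.01, 3.01].

### API

Orientations are given as a unit quaternion [x, y, z, w].
In Python, from cell import bot, vision gives the robot as it stands.
- The arm moves only by the tool play_rows, never from a script. Its argument "rows" is a list of rows, each a list of 3 entries, a list of its own where there are three numbers: the shift along the tool's x, y, z in mm, then the turn about the tool's z in rad, then the opening in per cent of the stroke, from 0 (shut) to 100 (fully open). In form: [[[dx, dy, dz], turn, gripper], ...]. A call has 1 to 12 rows; each row shifts and turns the commanded pose from where the row before left it, along the tool's axes as they then stand; what a row does not reach is not made up. A row lasts 1/8 s, in which the tool goes at most 62.5 mm and 10.7 degrees, less where a joint would pass 70% of its speed; a pose out of reach is approached as far as the arm can. A call with a gripper value outside its range is refused whole. The fingers move at their own pace and stop on an object; "force" is the grip in N (left out, the last holds). Time passes only in rows, so rows that do not move let the fingers close. It gives the time, the measured TCP pose, the force, the opening and the grip force at its end, in the units of the state.
- bot.get_state(): the state, without advancing time (a new reading comes with each control period).
- vision.grab_frame(name): name is "side" or "top"; returns a dict with "img" (420x560x3 uint8, red, green, blue), "camera_matrix" (3x3 intrinsics, pixels), "dist" ([k1, k2, p1, p2, k3] as OpenCV has them; the pictures are not rectified), "extrinsics" (4x4, takes a point from camera to world coordinates). Camera axes: x right, y down, z forward; pixel columns grow to the right and rows downward; lengths in m; the calibration is good to about 2 mm. A picture is of the moment at which its call begins. There is no depth.
- bot.close_job(): hands the job in; it is judged then, once.
The state is a dict: "time_s": time; "joints": joint angles; "dq": joint speeds; "effort": joint torques, N m; "position": TCP position; "tool_rot": TCP orientation; "force": force on the tool from outside, world axes, zero at the start; "wrist_torque": the same for the moment, N m; "width": finger opening in m; "gripper_force": force on a finger pad.
Only numpy, scipy, OpenCV 4.12 (cv2) and the standard library are available. Lean on these libraries where they do the work, as an engineer would, in place of code of your own. Each camera call takes 0.05 s, during which the arm holds its last target. There are 200 camera calls.

### The job

The rubber drum on the bocal polishing spindle has worn out of round and is to be changed, so lock the spindle. Roll the drum round with a light fingertip on its rubber until the red mark is at the very top, and put the red-knobbed lock pin from the wooden tool block down through the brass guide into the notch until it is fully home. Never lean hard on the drum or force the pin (keep well under 15 newtons), leave everything else on the bench where it is, and finish with the pin standing in the guide and nothing held.

Things in the scene. Friction and masses are not known exactly. Their poses are not given: they have to be found in the camera images.
- machine: bench polishing spindle on a green cast base plate 170 x 350 x 20 mm, fixed. Origin on the bench straight below the brass guide; y axis level along the spindle from drum to motor, z up. Drum, guide and motor sit on rubber mounts: together they give straight down 1 mm per 8 N and spring back. Motor: 132 mm across, y = 22 to 206 mm in this frame, top 206 mm above the bench.
- drum: black rubber drum, nominally 120 mm across, 100 mm wide, turning freely either way (drag 0.02 Nm, no stops), with a lock collar. Origin on the spindle axis at mid-width, 140 mm above the bench, 72 mm from the guide along the machine's -y. y axis = spindle axis; z axis points from the axis to the red mark. Worn: the rim lies 57 to 63 mm from the axis, varying as it turns. A push of 15 N harms it.
- mark (a point): red paint stripe across the rim's edge on the motor side of the drum, 9 mm wide, 34 mm long; point at its middle, about 60 mm from the spindle axis. At the same angle round the spindle, the steel lock collar (60 mm across, 28 mm wide, right below the guide) has its only notch: 12 x 12 mm, 20 mm deep.
- guide (a point): centre of the top mouth of the brass guide block (26 x 26 mm, 32 mm tall; upright round hole 11.5 mm right through), 205 mm above the bench, over the middle of the collar, whose top lies 35 mm below this mouth. The drum's near side is 22 mm from the guide's axis.
- pin_knob (a point): centre of the red ribbed knob (24 mm across, 26 mm tall) of the steel lock pin, about 100 g; z up along the pin. Below it a neck 17 mm across with its shoulder 25 mm below this point, then a shank 10 mm across, 53 mm long; its blunt tapered tip is 78 mm below this point. It starts upright in the block, shoulder on its top. Fully home, the shoulder rests on the guide, the tip 18 mm in the notch.
- block: wooden tool block 60 x 190 x 60 mm (x, y, z), fixed, origin under its centre; three holes 65 mm apart along its y axis, 11.5 mm wide.
- reamer_guide: brass reamer guide standing in a hole of the tool block, flange 20 mm across, top 83 mm above its tip; origin at its tip. To be left alone.
- swab_weight: steel swab weight with an eye, standing in a hole of the tool block, 16 mm across, top 85 mm above its tip; origin at its tip. To be left alone.
- end_cap: black rubber end cap, 30 mm across, 26 mm tall; origin under its centre. To be left alone.
- bocal: nickel bocal, a hooked tube about 300 mm long lying on the bench, about 12 mm high; origin near its middle. To be left alone.
- spare_drum: new rubber drum standing on end, 120 mm across, 102 mm tall; origin under its centre. To be left alone.
- wrench: steel spindle wrench lying on the bench, 190 mm long. To be left alone.

How it is judged:
By the outcome, as a careful person would: the job done as asked, in the order asked, and still so for the second after the job is handed in, with the robot touching nothing.
It also fails if it takes over 72 s, if anything falls off the work surface, if the arm or the gripper's body presses on something with over 40 N, if the wrist force passes 120 N, or if a joint passes its speed limit or range.

## Working session

There is one attempt and no reset: what is moved stays moved. The work goes in short steps, Python scripts to look and compute and a tool call to move; the robot and the scene stay as the last step left them, time stands still between calls to the robot, and variables do not carry over. Pictures are saved under pics/ and viewed, at most 10 in all, crops included, and the job is handed in when it is done.

Besides the shell and the picture viewer there is one more tool, called after "Call:" as name(argument=value, ...), one argument or row to a line, values as JSON. play_rows: Moves the arm, as the interface text tells. Its arguments: {"type":"object","properties":{"rows":{"type":"array","items":{"type":"array"}},"force":{"type":"number"}},"required":["rows"]}

```bash
mkdir -p pics; ls
python3 - <<'E'
from cell import bot, vision
import cv2,numpy as np
s=bot.get_state(); print(s, bot.grip_depth)
for n in("side","top"):
    f=vision.grab_frame(n); cv2.imwrite(f"pics/{n}0.png",f["img"][:,:,::-1]); np.savez(f"{n}0.npz",**f)
    print(n,f["camera_matrix"].tolist(),f["dist"],f["extrinsics"].round(4).tolist())
E
```

```text
pics
{'time_s': 0.0, 'joints': array([ 1.19049967,  0.41795673, -0.01031023,  1.61415824,  0.00472137,
        1.11066729, -0.05298941]), 'dq': array([-3.11101388e-04,  4.52491048e-04,  7.18969787e-04,  1.02743364e-03,
        3.46594145e-05, -9.35238602e-04,  6.63834753e-04]), 'effort': array([ 9.89512700e-04, -8.51235366e+01,  6.39342517e-01, -4.25979638e+01,
       -4.88772593e-02,  1.88028335e-02,  6.22560128e-05]), 'position': array([ 0.20758758, -0.58913794,  0.20484271]), 'tool_rot': array([ 9.85683273e-01,  1.68606480e-01, -1.49552030e-04, -5.63666193e-04]), 'force': array([-0.07369016,  0.57163572, -0.52083728]), 'wrist_torque': array([-0.00704118,  0.03429772,  0.0093498 ]), 'gripper_force': 0.0, 'width': 0.09383560347249224} 0.0188
side [[537.8903759952535, 0.0, 275.2243678349077], [0.0, 537.8903759952535, 213.42008198076277], [0.0, 0.0, 1.0]] [-0.00234822  0.          0.          0.          0.        ] [[-0.9674, -0.1691, 0.1887, 0.26], [-0.2532, 0.6159, -0.7461, 1.2184], [0.0099, -0.7695, -0.6386, 1.1541], [0.0, 0.0, 0.0, 1.0]]
top [[438.8079719881149, 0.0, 281.4934546226258], [0.0, 438.8079719881149, 217.54336793765322], [0.0, 0.0, 1.0]] [-0.07434782  0.          0.          0.          0.        ] [[-0.0217, -0.9864, 0.1626, 0.3599], [-0.9996, 0.0241, 0.0127, 0.0334], [-0.0164, -0.1623, -0.9866, 1.3636], [0.0, 0.0, 0.0, 1.0]]
```

View pics/side0.png

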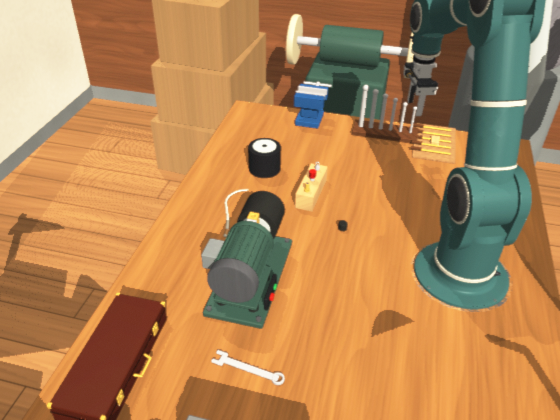

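View pics/top0.png

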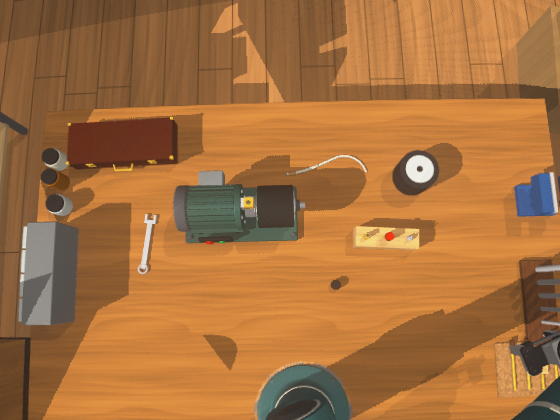

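The side view shows the motor (235,265), the brass guide (253,217), the drum (265,212) and the block with the red knob (312,173). The top view shows the guide at (249,203), the drum at (277,206) and the knob at (389,237). I can't see the red mark at this size.

```bash
cat > h.py <<'E'
import numpy as np,cv2
def ray(f,uv):
    p=cv2.undistortPoints(np.array([[uv]],float),f["camera_matrix"],f["dist"])[0,0]
    E=f["extrinsics"]; return E[:3,3],E[:3,:3]@np.array([p[0],p[1],1.])
def plane(f,uv,z):
    o,d=ray(f,uv); return o+d*(z-o[2])/d[2]
def tri(f,a,g,b):
    o,d=ray(f,a);p,e=ray(g,b)
    t=np.linalg.lstsq(np.c_[d,-e],p-o,rcond=None)[0]
    x,y=o+d*t[0],p+e*t[1]; return (x+y)/2,np.linalg.norm(x-y)
def px(f,P):
    E=np.linalg.inv(f["extrinsics"]); return cv2.projectPoints(np.array(P,float).reshape(-1,1,3),cv2.Rodrigues(E[:3,:3])[0],E[:3,3],f["camera_matrix"],f["dist"])[0][:,0]
def blobs(img,hr,smin,vmin,box,amin=6):
    h=cv2.cvtColor(img,cv2.COLOR_RGB2HSV); H=h[...,0].astype(int)
    m=((H>=hr[0])&(H<=hr[1]) if hr[0]<hr[1] else (H>=hr[0])|(H<=hr[1]))&(h[...,1]>=smin)&(h[...,2]>=vmin)
    k=np.zeros_like(m);x0,y0,x1,y1=box;k[y0:y1,x0:x1]=1
    n,l,s,c=cv2.connectedComponentsWithStats((m&k).astype(np.uint8))
    return [(c[i].round(1).tolist(),s[i].tolist()) for i in range(1,n) if s[i,4]>=amin]
E
python3 - <<'E'
from h import *
S=dict(np.load("side0.npz"));T=dict(np.load("top0.npz"))
for n,f,bx in(("S",S,(200,150,340,330)),("T",T,(170,160,430,260))):
    print(n,"red",blobs(f["img"],(172,4),180,90,bx)); print(n,"yel",blobs(f["img"],(20,32),150,150,bx,15))
a=cv2.resize(S["img"][150:250,220:340],None,fx=5,fy=5,interpolation=cv2.INTER_CUBIC)
b=cv2.resize(T["img"][170:260,170:320],None,fx=5,fy=5,interpolation=cv2.INTER_CUBIC)
cv2.imwrite("pics/a.png",a[:,:,::-1]);cv2.imwrite("pics/b.png",b[:,:,::-1])
E
```

```text
S red [([312.1, 173.3], [310, 170, 6, 8, 41]), ([271.1, 296.4], [269, 293, 5, 8, 29])]
S yel [([306.5, 188.0], [304, 184, 5, 8, 29]), ([253.2, 215.3], [247, 212, 12, 8, 59])]
T red [([209.0, 242.0], [206, 241, 7, 3, 17])]
T yel [([248.5, 202.1], [244, 197, 10, 12, 95]), ([365.2, 236.1], [363, 233, 7, 7, 28])]
```

View pics/a.png

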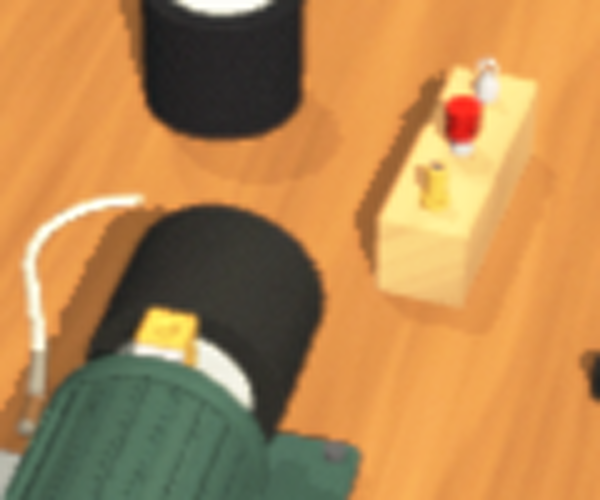

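View pics/b.png

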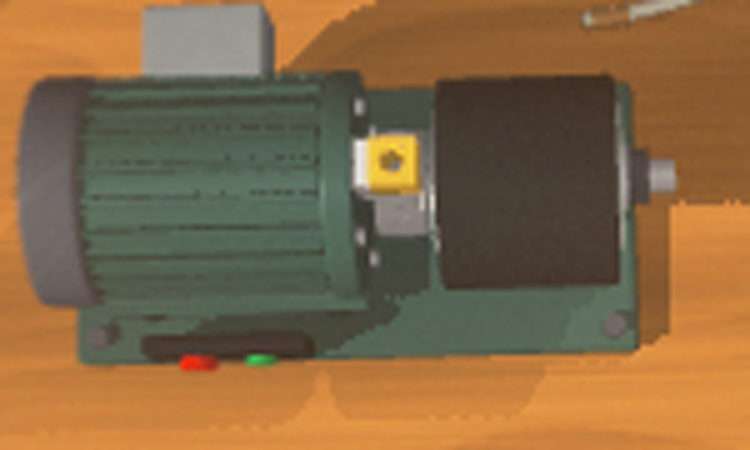

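The crops show the guide's top face at side (253.6,215.2) and top (248.4,202), and the shaft end at top (302.4,205). The base plate's front edge runs from top (186,242.4) to (297.4,240.4). The mark isn't visible, so it sits on the lower half of the drum.

Run:
```python
from h import *
S=dict(np.load("side0.npz"));T=dict(np.load("top0.npz"))
G,e=tri(S,(253.6,215.2),T,(248.4,202)); print("guide",G.round(4),e,"plane T",plane(T,(248.4,202),.205).round(4),"S",plane(S,(253.6,215.2),.205).round(4))
a,b=plane(T,(186.2,242.5),.02),plane(T,(297.3,240.5),.02); print("plate",a.round(4),b.round(4),np.linalg.norm(a-b),"yaw of y-axis",np.degrees(np.arctan2(-(a-b)[0],(a-b)[1])))
c=plane(T,(302.4,205),.14); d=(G-c); print("shaft",c.round(4),"yaw",np.degrees(np.arctan2(-d[0],d[1])))
r=blobs(T["img"],(165,8),150,60,(375,225,405,250),3);print(r)
print("knob side z .123",plane(S,(312.1,173.3),.123).round(4))
if r:
  k=max(r,key=lambda q:q[1][4]); P,e=tri(S,(312.1,173.3),T,k[0]); print("knob",P.round(4),e, plane(T,k[0],.098).round(4))
m=cv2.inRange(cv2.cvtColor(T["img"],cv2.COLOR_RGB2HSV),(15,60,190),(32,150,255))
n,l,s,cc=cv2.connectedComponentsWithStats(m[215:260,340:440]);i=1+s[1:,4].argmax();print("block",s[i],cc[i]+[340,215])
pts=np.argwhere(l==i)[:,::-1].astype(np.float32)+[340,215];R=cv2.minAreaRect(pts.astype(np.float32));print(R)
for q in cv2.boxPoints(R): print(plane(T,q,.06).round(4))
```

```text
guide [0.5949 0.1363 0.2081] 0.00014192220884919047 plane T [0.5956 0.1365 0.205 ] S [0.5959 0.1327 0.205 ]
plate [0.5103 0.3474 0.02  ] [0.5087 0.0036 0.02  ] 0.34387413261210836 yaw of y-axis -0.27190156600749704
shaft [ 0.5962 -0.011   0.14  ] yaw 0.537595458777062
[([389.2, 236.0], [385, 232, 10, 9, 66])]
knob side z .123 [ 0.4998 -0.2191  0.123 ]
knob [ 0.5073 -0.2636  0.0911] 0.00018766562555119675 [ 0.5066 -0.262   0.098 ]
block [  13   11   66   24 1206] [384.94361526 238.29767828]
((385.5979309082031, 237.84536743164062), (65.65947723388672, 21.61404800415039), 2.6025619506835938)
[ 0.4804 -0.1587  0.06  ]
[ 0.5452 -0.1647  0.06  ]
[ 0.5312 -0.362   0.06  ]
[ 0.4664 -0.3545  0.06  ]
```

Call:
play_rows(
  rows=[
    [[0, 0, -28], 0.17, 40],
    [[0, 0, -28], 0.169, 0],
    [[26, -46, 0], 0, 0],
    [[26, -46, 0], 0, 0],
    [[26, -46, 0], 0, 0],
    [[26, -46, 0], 0, 0],
    [[26, -46, 0], 0, 0],
    [[26, -46, 0], 0, 0],
    [[26, -46, 0], 0, 0],
    [[26, -46, 0], 0, 0],
    [[26, -46, 0], 0, 0],
    [[26, -46, 0], 0, 0],
  ],
  force=10,
)

```text
time_s: 1.6
position: [0.4682, -0.1279, 0.2614]
tool_rot: [1.0, -0.0, -0.0, -0.0]
force: [1.0, -0.5, 1.2]
width: 0.0007
gripper_force: 0.0
```

Call:
play_rows(
  rows=[
    [[23, -44.5, 0], 0, 0],
    [[23, -44.5, 0], 0, 0],
    [[23, -44.5, 15], 0, 0],
    [[22, -44.5, 15], 0, 0],
    [[0, 0, 15], 0, 0],
    [[0, 0, 10], 0, 0],
    [[0, 0, 2], 0, 0],
    [[0, 0, 1], 0, 0],
    [[0, 0, 0.5], 0, 0],
  ],
)

```text
time_s: 2.72
position: [0.559, 0.048, 0.2035]
tool_rot: [1.0, -0.0, 0.0, 0.0]
force: [-0.6, 0.3, 0.0]
width: 0.0004
gripper_force: 0.0
```

Run:
```python
from cell import bot
s=bot.get_state();print(s["position"],s["force"],s["time_s"])
```

```text
[0.55902842 0.04801674 0.20348963] [-0.60888016  0.32650217  0.04680111] 2.725
```

Call:
play_rows(
  rows=[
    [[0, 0, 2], 0, 0],
    [[0, 0, 2], 0, 0],
    [[0, 0, 2], 0, 0],
    [[0, 0, 0], 0, 0],
  ],
)

```text
time_s: 3.22
position: [0.5587, 0.0485, 0.1967]
tool_rot: [1.0, -0.0, -0.0, -0.0]
force: [0.2, 0.8, -0.5]
width: 0.0004
gripper_force: 0.0
```

Call:
play_rows(
  rows=[
    [[0, 0, 0.7], 0, 0],
    [[0, 0, 0.7], 0, 0],
    [[0, 0, 0], 0, 0],
  ],
)

```text
time_s: 3.6
position: [0.5588, 0.0485, 0.1955]
tool_rot: [1.0, -0.0, -0.0, -0.0]
force: [-0.1, -0.2, 0.2]
width: 0.0005
gripper_force: 0.0
```

Call:
play_rows(
  rows=[
    [[0, 0, 0.7], 0, 0],
    [[0, 0, 0.7], 0, 0],
    [[0, 0, 0], 0, 0],
  ],
)

```text
time_s: 3.98
position: [0.5588, 0.0485, 0.1942]
tool_rot: [1.0, -0.0, -0.0, -0.0]
force: [-1.1, -0.7, 2.1]
width: 0.0004
gripper_force: 1.2
```

Call:
play_rows(
  rows=[
    [[2, 0, -1], 0, 0],
    [[2, 0, -0.9], 0, 0],
    [[2, 0, -0.85], 0, 0],
    [[2, 0, -0.75], 0, 0],
    [[2, 0, -0.7], 0, 0],
  ],
)

```text
time_s: 4.6
position: [0.569, 0.0485, 0.1984]
tool_rot: [1.0, -0.0, 0.0, -0.0]
force: [-1.7, 0.6, 3.7]
width: 0.0006
gripper_force: 1.9
```

Call:
play_rows(
  rows=[
    [[3, 0, -0.9], 0, 0],
    [[3, 0, -0.75], 0, 0],
    [[3, 0, -0.6], 0, 0],
    [[3, 0, -0.45], 0, 0],
  ],
)

```text
time_s: 5.1
position: [0.5812, 0.0485, 0.2012]
tool_rot: [1.0, -0.0, 0.0, -0.0]
force: [-1.5, 1.3, 4.6]
width: 0.0005
gripper_force: 2.4
```

Call:
play_rows(
  rows=[
    [[3, 0, -0.3], 0, 0],
    [[3, 0, -0.1], 0, 0],
    [[3, 0, 0], 0, 0],
  ],
)

```text
time_s: 5.48
position: [0.5903, 0.0486, 0.2017]
tool_rot: [1.0, -0.0, 0.0, -0.0]
force: [0.1, 1.4, 6.4]
width: 0.0008
gripper_force: 3.2
```

Call:
play_rows(
  rows=[
    [[3, 0, -0.4], 0, 0],
    [[3, 0, -0.2], 0, 0],
    [[3, 0, -0.1], 0, 0],
    [[3, 0, -0.1], 0, 0],
  ],
)

```text
time_s: 5.98
position: [0.602, 0.0486, 0.2022]
tool_rot: [1.0, -0.0, -0.0, -0.0]
force: [-0.6, 1.4, 2.9]
width: 0.0006
gripper_force: 1.7
```

```bash
cat > look.py <<'E'
from cell import bot,vision
from h import *
import sys
def look(tag):
    out={}
    for n,bx in(("side",(225,185,300,255)),("top",(230,180,315,235))):
        f=vision.grab_frame(n);np.savez(f"{n}_{tag}.npz",**f);out[n]=f
        print(n,[b for b in blobs(f["img"],(170,8),140,50,bx,2)])
    return out["side"],out["top"]
E
python3 -c "
from look import *
look('1')"
```

```text
side []
top []
```

Call:
play_rows(
  rows=[
    [[3, 0, 0], 0, 0],
    [[3, 0, 0.1], 0, 0],
    [[3, 0, 0.27], 0, 0],
    [[3, 0, 0.4], 0, 0],
    [[3, 0, 0.55], 0, 0],
  ],
)

```text
time_s: 6.7
position: [0.6171, 0.0485, 0.2009]
tool_rot: [1.0, -0.0, 0.0, -0.0]
force: [0.8, 2.0, 3.1]
width: 0.0003
gripper_force: 1.7
```

Call:
play_rows(
  rows=[
    [[3, 0, 0.7], 0, 0],
    [[3, 0, 0.85], 0, 0],
    [[3, 0, 1.0], 0, 0],
  ],
)

```text
time_s: 7.08
position: [0.6261, 0.0484, 0.1983]
tool_rot: [1.0, -0.0, 0.0, -0.0]
force: [0.3, 1.1, 3.4]
width: 0.0005
gripper_force: 1.9
```

```bash
python3 -c "
from look import *
look('2')"
```

```text
side [([275.5, 232.3], [274, 229, 4, 8, 14])]
top []
```

```bash
cat >> look.py <<'E'
def ang(f,uv,C=(.596,.14),R=.061):
    o,d=ray(f,uv); o2=o[[0,2]]-C; d2=d[[0,2]]
    t=np.roots([d2@d2,2*o2@d2,o2@o2-R*R]); t=t.min() if np.isreal(t).all() else -(o2@d2)/(d2@d2)
    p=o+d*np.real(t); return p.round(4),np.degrees(np.arctan2(p[0]-C[0],p[2]-C[1])).round(1)
E
python3 -c "
from look import *
f=dict(np.load('side_2.npz'));print(ang(f,(275.5,232.3)))
o,d=ray(f,(275.5,232.3));print(o+d*(.114-o[1])/d[1])
for a in (-60,-70,-80,-90,-100,-110):
  a=np.radians(a);print(px(f,[[.596+.06*np.sin(a),y,.14+.06*np.cos(a)] for y in(.097,.114)]).tolist())
cv2.imwrite('pics/c.png',cv2.resize(f['img'][170:270,220:340],None,fx=5,fy=5,interpolation=cv2.INTER_CUBIC)[:,:,::-1])"
```

```text
(array([0.5355, 0.1231, 0.148 ]), np.float64(-82.5))
[0.53781979 0.114      0.13959312]
[[275.00139884735825, 220.0009732271107], [273.4623080014766, 223.79609543803937]]
[[276.4782847321821, 222.81678952532465], [274.9569045222939, 226.62243254781703]]
[[277.35892495199874, 225.67449350929104], [275.8508642555753, 229.48911870001007]]
[[277.62248821347265, 228.4837852954358], [276.12303753448066, 232.30556052287045]]
[[277.26848988917675, 231.15804966537112], [275.77279422559104, 234.98493344689564]]
[[276.3158554622299, 233.6170962464657], [274.81907643865304, 237.44692633938996]]
```

View pics/c.png

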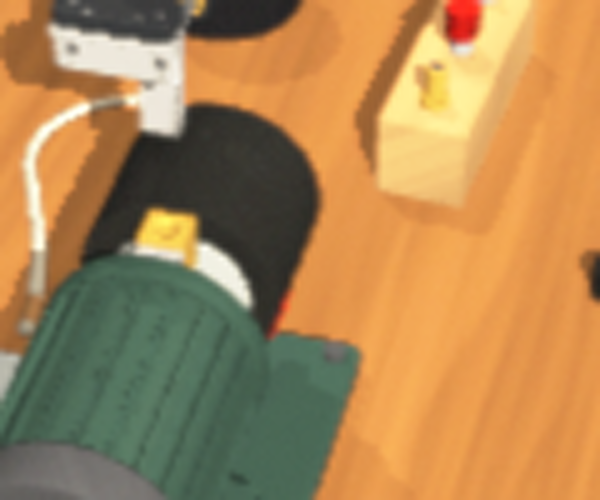

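Call:
play_rows(
  rows=[
    [[3, 0, 1.2], 0, 0],
    [[3, 0, 1.4], 0, 0],
    [[3, 0, 1.6], 0, 0],
    [[3, 0, 1.8], 0, 0],
  ],
)

```text
time_s: 7.68
position: [0.6382, 0.0485, 0.1923]
tool_rot: [1.0, -0.0, 0.0, -0.0]
force: [1.8, 1.1, 4.1]
width: 0.0004
gripper_force: 2.4
```

Call:
play_rows(
  rows=[
    [[0, 0, -10], 0, 0],
    [[-20, 0, -6], 0, 0],
    [[-28, 0, 0], 0, 0],
    [[-28, 0, 0], 0, 0],
    [[0, 0, 4], 0, 0],
    [[0, 0, 0], 0, 0],
  ],
)

```text
time_s: 8.43
position: [0.5621, 0.0482, 0.2044]
tool_rot: [1.0, -0.0, -0.0, 0.0]
force: [-0.1, 1.1, 0.1]
width: 0.0002
gripper_force: 0.0
```

```bash
python3 -c "
from look import *
s,t=look('3')"
```

```text
side [([276.4, 229.0], [274, 225, 5, 10, 17])]
top []
```

Call:
play_rows(
  rows=[
    [[0, 0, 3], 0, 0],
    [[0, 0, 2], 0, 0],
    [[0, 0, 1], 0, 0],
    [[0, 0, 0], 0, 0],
  ],
)

```text
time_s: 9.02
position: [0.5618, 0.0485, 0.1982]
tool_rot: [1.0, -0.0, -0.0, -0.0]
force: [-0.3, 0.1, -0.1]
width: 0.0003
gripper_force: 0.0
```

Call:
play_rows(
  rows=[
    [[0, 0, 0.7], 0, 0],
    [[0, 0, 0.4], 0, 0],
    [[0, 0, 0], 0, 0],
  ],
)

```text
time_s: 9.4
position: [0.5618, 0.0485, 0.1973]
tool_rot: [1.0, -0.0, -0.0, -0.0]
force: [-0.5, 0.1, -0.2]
width: 0.0001
gripper_force: 0.0
```

Call:
play_rows(
  rows=[
    [[0, 0, 0.7], 0, 0],
    [[0, 0, 0.4], 0, 0],
    [[0, 0, 0], 0, 0],
  ],
)

```text
time_s: 9.78
position: [0.5618, 0.0485, 0.1961]
tool_rot: [1.0, -0.0, -0.0, -0.0]
force: [0.7, 0.6, -0.3]
width: 0.0005
gripper_force: 0.0
```

Call:
play_rows(
  rows=[
    [[0, 0, 0.5], 0, 0],
    [[0, 0, 0], 0, 0],
  ],
)

```text
time_s: 10.02
position: [0.5618, 0.0485, 0.1957]
tool_rot: [1.0, -0.0, -0.0, -0.0]
force: [0.7, -0.7, 0.6]
width: 0.0004
gripper_force: 0.1
```

Call:
play_rows(
  rows=[
    [[0, 0, 0.4], 0, 0],
    [[0, 0, 0], 0, 0],
  ],
)

```text
time_s: 10.28
position: [0.5619, 0.0485, 0.1953]
tool_rot: [1.0, -0.0, -0.0, -0.0]
force: [0.0, -0.6, 0.6]
width: 0.0005
gripper_force: 0.4
```

Call:
play_rows(
  rows=[
    [[0, 0, 0.5], 0, 0],
    [[3, 0, -1.25], 0, 0],
    [[3, 0, -1.1], 0, 0],
    [[3, 0, -0.95], 0, 0],
    [[3, 0, -0.8], 0, 0],
  ],
)

```text
time_s: 10.9
position: [0.5742, 0.0485, 0.199]
tool_rot: [1.0, -0.0, 0.0, -0.0]
force: [-1.1, 0.2, 3.5]
width: 0.0005
gripper_force: 1.8
```

Call:
play_rows(
  rows=[
    [[3, 0, -0.65], 0, 0],
    [[3, 0, -0.47], 0, 0],
    [[3, 0, -0.33], 0, 0],
  ],
)

```text
time_s: 11.28
position: [0.5831, 0.0485, 0.2004]
tool_rot: [1.0, -0.0, 0.0, -0.0]
force: [-1.0, 0.4, 5.0]
width: 0.0006
gripper_force: 2.3
```

Call:
play_rows(
  rows=[
    [[3, 0, -0.17], 0, 0],
    [[3, 0, 0], 0, 0],
    [[3, 0, 0], 0, 0],
  ],
)

```text
time_s: 11.65
position: [0.5923, 0.0485, 0.2007]
tool_rot: [1.0, -0.0, 0.0, -0.0]
force: [-0.2, 0.5, 6.4]
width: 0.0004
gripper_force: 2.8
```

```bash
python3 -c "
from look import *
s,t=look('4')"
```

```text
side [([275.4, 221.6], [273, 217, 6, 10, 38])]
top [([246.0, 215.0], [245, 215, 3, 1, 3]), ([253.5, 215.0], [253, 215, 2, 1, 2]), ([262.3, 223.5], [258, 223, 10, 2, 19])]
```

Call:
play_rows(
  rows=[
    [[3, 0, -0.5], 0, 0],
    [[3, 0, -0.1], 0, 0],
    [[3, 0, 0], 0, 0],
    [[3, 0, 0], 0, 0],
  ],
)

```text
time_s: 12.25
position: [0.604, 0.0485, 0.2009]
tool_rot: [1.0, -0.0, -0.0, -0.0]
force: [-0.9, 0.9, 0.0]
width: 0.0005
gripper_force: 0.6
```

Call:
play_rows(
  rows=[
    [[3, 0, 0], 0, 0],
    [[3, 0, 0.1], 0, 0],
    [[3, 0, 0.27], 0, 0],
  ],
)

```text
time_s: 12.62
position: [0.613, 0.0483, 0.2006]
tool_rot: [1.0, -0.0, -0.0, 0.0]
force: [0.1, 0.7, -0.4]
width: 0.0003
gripper_force: 0.1
```

Call:
play_rows(
  rows=[
    [[0, 0, 0.7], 0, 0],
    [[0, 0, 0.4], 0, 0],
    [[0, 0, 0], 0, 0],
  ],
)

```text
time_s: 13.0
position: [0.613, 0.0484, 0.1999]
tool_rot: [1.0, -0.0, 0.0, 0.0]
force: [0.2, -1.5, 2.9]
width: 0.0008
gripper_force: 1.9
```

```bash
python3 -c "
from look import *
s,t=look('5')
for n,f in(('s',s),('t',t)):
  for a in (-60,-50,-40,-30,-20,-10,0):
    r=np.radians(a);print(n,a,px(f,[[.596+.06*np.sin(r),y,.14+.06*np.cos(r)] for y in(.097,.114)]).round(1).tolist())"
```

```text
side [([271.9, 216.4], [269, 211, 7, 11, 44])]
top [([246.0, 212.5], [245, 212, 3, 2, 6]), ([253.0, 212.5], [252, 212, 3, 2, 6]), ([263.2, 219.1], [257, 218, 13, 3, 36])]
s -60 [[275.0, 220.0], [273.5, 223.8]]
s -50 [[273.0, 217.3], [271.4, 221.1]]
s -40 [[270.4, 214.9], [268.9, 218.6]]
s -30 [[267.5, 212.7], [265.9, 216.5]]
s -20 [[264.2, 210.9], [262.6, 214.7]]
s -10 [[260.8, 209.6], [259.1, 213.3]]
s 0 [[257.2, 208.7], [255.5, 212.4]]
t -60 [[264.1, 222.5], [257.9, 222.6]]
t -50 [[263.9, 219.9], [257.6, 220.0]]
t -40 [[263.7, 216.7], [257.4, 216.9]]
t -30 [[263.5, 213.3], [257.2, 213.4]]
t -20 [[263.3, 209.5], [257.1, 209.7]]
t -10 [[263.2, 205.7], [256.9, 205.8]]
t 0 [[263.2, 201.8], [256.9, 202.0]]
```

Call:
play_rows(
  rows=[
    [[3, 0, 0.55], 0, 0],
    [[3, 0, 0.75], 0, 0],
    [[3, 0, 0.9], 0, 0],
  ],
)

```text
time_s: 13.48
position: [0.6223, 0.0484, 0.1975]
tool_rot: [1.0, -0.0, 0.0, -0.0]
force: [1.0, -0.9, 5.1]
width: 0.0004
gripper_force: 2.8
```

Call:
play_rows(
  rows=[
    [[3, 0, 1.1], 0, 0],
    [[3, 0, 1.25], 0, 0],
  ],
)

```text
time_s: 13.72
position: [0.6284, 0.0484, 0.1952]
tool_rot: [1.0, -0.0, 0.0, -0.0]
force: [2.2, -1.2, 4.9]
width: 0.0003
gripper_force: 3.0
```

```bash
python3 -c "
from look import *
s,t=look('6')"
```

```text
side [([267.8, 212.7], [265, 208, 7, 10, 46])]
top [([245.5, 210.0], [245, 209, 2, 3, 6]), ([253.0, 210.0], [252, 209, 3, 3, 9]), ([263.3, 213.7], [257, 212, 13, 4, 47])]
```

Call:
play_rows(
  rows=[
    [[3, 0, 1.4], 0, 0],
    [[3, 0, 1.65], 0, 0],
    [[2, 0, 1.2], 0, 0],
  ],
)

```text
time_s: 14.2
position: [0.6366, 0.0484, 0.191]
tool_rot: [1.0, -0.0, 0.0, -0.0]
force: [2.2, -1.0, 5.2]
width: 0.0003
gripper_force: 3.1
```

Call:
play_rows(
  rows=[
    [[0, 0, -9], 0, 0],
    [[-14, 0, -7], 0, 0],
    [[-26, 0, 0], 0, 0],
    [[-12, 0, 4], 0, 0],
    [[0, 0, 0], 0, 0],
  ],
)

```text
time_s: 14.82
position: [0.5832, 0.0483, 0.2029]
tool_rot: [1.0, -0.0, -0.0, 0.0]
force: [0.5, -0.4, -0.6]
width: 0.0002
gripper_force: 0.0
```

```bash
python3 -c "
from look import *
s,t=look('7')"
```

```text
side [([264.9, 210.9], [262, 206, 7, 10, 46])]
top [([258.9, 210.6], [257, 209, 5, 4, 19])]
```

Call:
play_rows(
  rows=[
    [[0, 0, 1], 0, 0],
    [[0, 0, 0.7], 0, 0],
    [[0, 0, 0], 0, 0],
  ],
)

```text
time_s: 15.3
position: [0.5839, 0.0485, 0.2009]
tool_rot: [1.0, -0.0, -0.0, -0.0]
force: [-1.0, -0.3, -0.5]
width: 0.0006
gripper_force: 0.0
```

Call:
play_rows(
  rows=[
    [[0, 0, 0.5], 0, 0],
    [[0, 0, 0], 0, 0],
  ],
)

```text
time_s: 15.55
position: [0.5838, 0.0485, 0.2006]
tool_rot: [1.0, -0.0, -0.0, -0.0]
force: [-0.1, 0.2, -0.0]
width: 0.0001
gripper_force: 0.0
```

Call:
play_rows(
  rows=[
    [[0, 0, 0.7], 0, 0],
    [[0, 0, 0], 0, 0],
  ],
)

```text
time_s: 15.8
position: [0.5838, 0.0484, 0.1999]
tool_rot: [1.0, -0.0, -0.0, -0.0]
force: [0.0, 0.8, 0.9]
width: 0.0005
gripper_force: 0.0
```

Call:
play_rows(
  rows=[
    [[0, 0, 0.5], 0, 0],
    [[0, 0, 0], 0, 0],
  ],
)

```text
time_s: 16.05
position: [0.5838, 0.0485, 0.1994]
tool_rot: [1.0, -0.0, -0.0, -0.0]
force: [-0.9, 0.5, -0.2]
width: 0.0005
gripper_force: 0.0
```

Call:
play_rows(
  rows=[
    [[0, 0, 0.6], 0, 0],
    [[0, 0, 0], 0, 0],
  ],
)

```text
time_s: 16.3
position: [0.5839, 0.0485, 0.1989]
tool_rot: [1.0, -0.0, 0.0, -0.0]
force: [-0.6, 0.3, 1.0]
width: 0.0006
gripper_force: 0.8
```

Call:
play_rows(
  rows=[
    [[0, 0, 0.5], 0, 0],
    [[0, 0, 0], 0, 0],
  ],
)

```text
time_s: 16.55
position: [0.584, 0.0485, 0.1985]
tool_rot: [1.0, -0.0, 0.0, -0.0]
force: [0.3, -0.3, 3.4]
width: 0.0003
gripper_force: 1.9
```

Call:
play_rows(
  rows=[
    [[2.5, 0, -0.1], 0, 0],
    [[2.5, 0, 0], 0, 0],
    [[2.5, 0, 0], 0, 0],
    [[2.5, 0, 0], 0, 0],
  ],
)

```text
time_s: 17.05
position: [0.5942, 0.0485, 0.1985]
tool_rot: [1.0, -0.0, 0.0, -0.0]
force: [-0.1, -0.7, 4.8]
width: 0.0004
gripper_force: 2.5
```

```bash
python3 -c "
from look import *
s,t=look('8')"
```

```text
side [([261.8, 209.4], [259, 205, 7, 10, 47])]
top [([259.3, 206.8], [257, 205, 6, 4, 18])]
```

Call:
play_rows(
  rows=[
    [[2.5, 0, -0.1], 0, 0],
    [[2.5, 0, 0], 0, 0],
    [[2.5, 0, 0], 0, 0],
    [[2.5, 0, 0], 0, 0],
  ],
)

```text
time_s: 17.65
position: [0.604, 0.0485, 0.1984]
tool_rot: [1.0, -0.0, -0.0, -0.0]
force: [-0.8, 0.8, 2.9]
width: 0.0005
gripper_force: 1.6
```

```bash
python3 -c "
from look import *
s,t=look('9')"
```

```text
side [([258.5, 208.1], [255, 204, 8, 9, 43])]
top [([259.4, 203.6], [257, 202, 6, 4, 23])]
```

Call:
play_rows(
  rows=[
    [[2, 0, 0], 0, 0],
    [[2.2, 0, 0.1], 0, 0],
    [[0, 0, 0], 0, 0],
  ],
)

```text
time_s: 18.12
position: [0.6082, 0.0485, 0.1984]
tool_rot: [1.0, -0.0, 0.0, -0.0]
force: [0.5, 1.5, 2.9]
width: 0.0006
gripper_force: 1.2
```

Call:
play_rows(
  rows=[
    [[0, 0, -4], 0, 0],
    [[0, 0, -40], 0, 0],
    [[-40, 30, -20], 0, 50],
    [[-40, 45, 0], 0, 50],
  ],
)

```text
time_s: 18.62
position: [0.5275, -0.0263, 0.2637]
tool_rot: [1.0, 0.001, 0.001, -0.0]
force: [0.9, -1.3, -0.1]
width: 0.0172
gripper_force: 0.0
```

```bash
python3 -c "
from look import *
s,t=look('10')
for n,f in(('s',s),('t',t)):
  print(n,blobs(f['img'],(20,32),150,150,(235,190,265,225),15))
  for a in (-5,0,5):
    r=np.radians(a);print(n,a,px(f,[[.596+.0595*np.sin(r),y,.14+.0595*np.cos(r)] for y in(.097,.114)]).round(1).tolist())
  cv2.imwrite(f'pics/d{n}.png',cv2.resize(f['img'][180:240,225:305],None,fx=7,fy=7,interpolation=cv2.INTER_CUBIC)[:,:,::-1])"
python3 -c "
import cv2,numpy as np
cv2.imwrite('pics/d.png',cv2.resize(np.hstack([cv2.imread('pics/ds.png'),cv2.imread('pics/dt.png')]),(800,300)))"
```

```text
side [([257.1, 207.7], [254, 204, 7, 9, 42])]
top [([262.6, 201.5], [257, 200, 13, 4, 49])]
s [([253.4, 215.3], [248, 212, 11, 8, 59])]
s -5 [[259.0, 209.2], [257.3, 212.9]]
s 0 [[257.2, 208.8], [255.5, 212.5]]
s 5 [[255.4, 208.6], [253.7, 212.3]]
t [([248.4, 202.2], [244, 197, 10, 12, 94])]
t -5 [[263.2, 203.8], [256.9, 203.9]]
t 0 [[263.2, 201.9], [256.9, 202.0]]
t 5 [[263.1, 200.0], [256.9, 200.2]]
```

View pics/d.png

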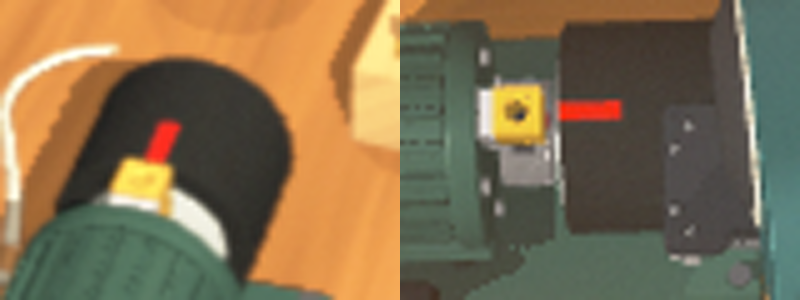

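Both views show the red stripe at the top, level with the guide hole: rows 201.5 and 202.2 in the top view, which puts it within about 1°. Next is the pin.

Call:
play_rows(
  rows=[
    [[-5, 40, 0], 0, 50],
    [[-5, 40, 0], 0, 50],
    [[-5, 40, 0], 0, 50],
    [[-4, 40, 20], 0, 50],
    [[0, 40, 30], 0, 50],
    [[0, 38, 35], 0, 50],
    [[0, 0, 30], 0, 50],
    [[0, 0, 20], 0, 50],
    [[0, 0, 0], 0, 50],
  ],
  force=20,
)

```text
time_s: 19.85
position: [0.5083, -0.2641, 0.1263]
tool_rot: [1.0, -0.0, -0.001, -0.001]
force: [-0.4, 0.6, 0.4]
width: 0.047
gripper_force: 0.0
```

```bash
python3 -c "
from look import *
s,t=vision.grab_frame('side'),vision.grab_frame('top')
st=bot.get_state();p=st['position'];print(p,st['width'])
for n,f in(('s',s),('t',t)):
  print(n,px(f,[p,p+[0,.0235,0],p-[0,.0235,0],[p[0],p[1],.085]]).round(1).tolist(),blobs(f['img'],(170,8),140,50,(295,155,335,200) if n=='s' else (370,220,410,255),4))
a=cv2.resize(s['img'][130:215,270:350],(400,425),interpolation=cv2.INTER_CUBIC);b=cv2.resize(t['img'][195:280,345:425],(400,425),interpolation=cv2.INTER_CUBIC)
cv2.imwrite('pics/e.png',np.hstack([a,b])[:,:,::-1])"
```

```text
[ 0.50931997 -0.26450995  0.12815241] 0.04692998443797096
s [[312.1, 164.0], [310.7, 167.9], [313.5, 160.3], [311.4, 174.5]] [([312.0, 173.1], [309, 169, 7, 9, 56])]
t [[392.4, 233.7], [384.2, 233.9], [400.6, 233.5], [389.0, 235.6]] []
```

View pics/e.png

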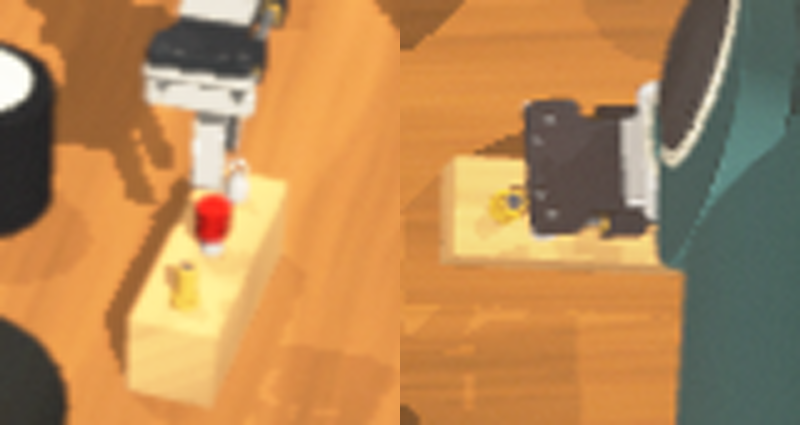

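Call:
play_rows(
  rows=[
    [[0, 0, 20], 0, 50],
    [[0, 0, 20], 0, 50],
    [[0, 0, 12], 0, 50],
    [[0, 0, 8], 0, 50],
    [[0, 0, 0], 0, 50],
  ],
  force=20,
)

```text
time_s: 20.58
position: [0.509, -0.2645, 0.0675]
tool_rot: [1.0, -0.0, -0.0, -0.0]
force: [0.6, -0.1, -1.1]
width: 0.0466
gripper_force: 0.0
```

Call:
play_rows(
  rows=[
    [[0, 0, 0], 0, 30],
    [[0, 0, 0], 0, 10],
    [[0, 0, 0], 0, 10],
    [[0, 0, 0], 0, 10],
    [[0, 0, 0], 0, 10],
  ],
  force=20,
)

```text
time_s: 21.2
position: [0.5092, -0.2646, 0.0677]
tool_rot: [1.0, -0.0, 0.0, 0.0]
force: [-1.0, -0.5, 5.4]
width: 0.0234
gripper_force: 20.0
```

Call:
play_rows(
  rows=[
    [[0, 0, -5], 0, 10],
    [[0, 0, -15], 0, 10],
    [[0, 0, -30], 0, 10],
    [[0, 0, -40], 0, 10],
    [[0, 0, -40], 0, 10],
    [[0, 0, -40], 0, 10],
    [[8, -40, -40], 0, 10],
    [[8, -40, -15], 0, 10],
    [[10, -40, 0], 0, 10],
    [[10, -40, 0], 0, 10],
    [[10, -40, 0], 0, 10],
    [[10, -40, 0], 0, 10],
  ],
  force=35,
)

```text
time_s: 22.7
position: [0.565, -0.0231, 0.2935]
tool_rot: [1.0, -0.0, 0.0, 0.0]
force: [0.9, 0.0, -1.0]
width: 0.0234
gripper_force: 35.0
```

Call:
play_rows(
  rows=[
    [[10, -40, 0], 0, 10],
    [[10, -40, 0], 0, 10],
    [[6, -40, 0], 0, 10],
    [[4, -34, 0], 0, 10],
    [[0, -6, 0], 0, 10],
    [[0, 0, 0], 0, 10],
  ],
)

```text
time_s: 23.45
position: [0.5949, 0.1352, 0.2929]
tool_rot: [1.0, 0.0, 0.0, 0.0]
force: [0.4, 0.3, -1.8]
width: 0.0236
gripper_force: 35.0
```

```bash
python3 -c "
from look import *
s,t=look('11');st=bot.get_state();p=st['position'];print(p,st['force'],st['gripper_force'],st['width'])
for n,f in(('s',s),('t',t)):
  print(n,'tcp',px(f,[p,p+[0,0,.0173],p+[0,0,.0173-.078],[.5955,.1363,.205]]).round(1).tolist(),blobs(f['img'],(20,32),150,150,(235,190,265,225),15),blobs(f['img'],(170,8),140,50,(225,140,300,225),4))
a=cv2.resize(s['img'][145:230,215:295],(400,425),interpolation=cv2.INTER_CUBIC);b=cv2.resize(t['img'][160:245,210:290],(400,425),interpolation=cv2.INTER_CUBIC)
cv2.imwrite('pics/f.png',np.hstack([a,b])[:,:,::-1])"
```

```text
side [([256.8, 186.8], [256, 185, 3, 5, 13]), ([257.2, 207.8], [254, 204, 7, 9, 40])]
top []
[0.59512721 0.1341848  0.29274631] [-0.15191394 -1.09660377 -1.40934353] 34.999735951423645 0.022896591448413446
s tcp [[253.2, 190.1], [253.1, 184.9], [253.6, 207.9], [253.4, 216.0]] [([253.5, 215.4], [248, 212, 11, 9, 61])] [([256.9, 184.0], [256, 179, 3, 11, 29]), ([257.2, 207.8], [254, 204, 7, 9, 40])]
t tcp [[246.2, 195.2], [245.5, 193.7], [248.4, 200.1], [248.5, 202.0]] [] []
```

View pics/f.png

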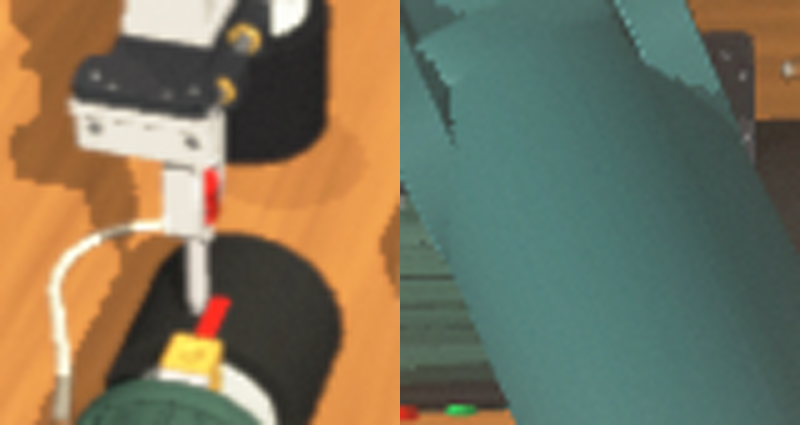

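The side view shows the pin hanging upright over the guide, with its shank near u≈254.5 and the guide centre at (253.5,215.4). The arm blocks the top view. I'll lower the tip to just above the mouth and measure closer.

Call:
play_rows(
  rows=[
    [[0, 0, 8], 0, 10],
    [[0, 0, 8], 0, 10],
    [[0, 0, 3], 0, 10],
    [[0, 0, 0], 0, 10],
    [[0, 0, 0], 0, 10],
  ],
)

```text
time_s: 24.18
position: [0.5952, 0.1355, 0.2736]
tool_rot: [1.0, -0.0, 0.0, -0.0]
force: [-0.2, -0.0, -0.8]
width: 0.0235
gripper_force: 35.0
```

```bash
cat > shank.py <<'E'
from look import *
s=vision.grab_frame('side');ps=[]
for _ in range(4): ps.append(bot.get_state()['position']);
st=bot.get_state();p=np.mean(ps,0);print(p,np.std(ps,0),st['force'])
np.savez('side_s.npz',**s)
h=cv2.cvtColor(s['img'],cv2.COLOR_RGB2HSV).astype(float)
for v in range(194,220):
    w=np.where((h[v,246:264,1]<70)&(h[v,246:264,2]>70),h[v,246:264,2]-50,0)
    y=np.where((h[v,246:264,1]>140)&(h[v,246:264,0]>20)&(h[v,246:264,0]<33),1,0);u=np.arange(246,264)
    print(v,'white',(w@u/w.sum()).round(2) if w.sum() else None,(w>0).sum(),'yel',(y@u/y.sum()).round(2) if y.sum() else None,y.sum())
zt=p[2]+.0173-.078;print('pred tip',px(s,[[*p[:2],zt],[*p[:2],zt+.015]]).round(2).tolist(),'guide .5955,.1363',px(s,[[.5955,.1363,.205]]).round(2).tolist(), 'du/dx,dy', (px(s,[[.605,.1363,.205],[.5955,.1463,.205]])-px(s,[[.5955,.1363,.205]])).round(2).tolist())
E
python3 shank.py
```

```text
[0.59515276 0.13551951 0.27365084] [0. 0. 0.] [-0.14874896 -0.63176901 -0.6634133 ]
194 white 250.98 9 yel None 0
195 white 250.99 9 yel None 0
196 white 251.86 12 yel None 0
197 white 252.57 11 yel None 0
198 white 253.69 9 yel None 0
199 white 253.96 7 yel None 0
200 white 253.97 5 yel None 0
201 white 254.0 5 yel None 0
202 white 254.0 5 yel None 0
203 white 254.0 5 yel None 0
204 white 254.07 5 yel None 0
205 white 253.75 4 yel None 0
206 white 253.77 4 yel None 0
207 white 253.79 4 yel None 0
208 white 253.8 4 yel None 0
209 white 253.81 4 yel None 0
210 white 253.81 4 yel None 0
211 white 253.57 2 yel None 0
212 white None 0 yel 251.0 3
213 white None 0 yel 252.83 6
214 white None 0 yel 253.5 10
215 white None 0 yel 253.5 10
216 white None 0 yel 252.5 10
217 white 260.0 1 yel 252.5 10
218 white 257.62 4 yel 253.5 6
219 white 253.46 9 yel 256.0 1
pred tip [[253.52, 213.64], [253.43, 209.4]] guide .5955,.1363 [[253.36, 216.03]] du/dx,dy [[-3.32, -0.59], [-1.04, 2.27]]
```

Call:
play_rows(
  rows=[
    [[0.8, -0.6, 2], 0, 10],
    [[0, 0, 2], 0, 10],
    [[0, 0, 2], 0, 10],
    [[0, 0, 0], 0, 10],
  ],
)

```text
time_s: 24.72
position: [0.5958, 0.136, 0.2672]
tool_rot: [1.0, -0.0, -0.0, 0.0]
force: [-0.6, 0.3, -1.5]
width: 0.0237
gripper_force: 35.0
```

Call:
play_rows(
  rows=[
    [[0, 0, 0.7], 0, 10],
    [[0, 0, 0.7], 0, 10],
    [[0, 0, 0], 0, 10],
  ],
)

```text
time_s: 25.1
position: [0.5959, 0.136, 0.266]
tool_rot: [1.0, -0.0, -0.0, -0.0]
force: [-0.2, -0.2, -1.2]
width: 0.0231
gripper_force: 35.0
```

Call:
play_rows(
  rows=[
    [[0, 0, 0.7], 0, 10],
    [[0, 0, 0.3], 0, 10],
    [[0, 0, 0], 0, 10],
  ],
)

```text
time_s: 25.48
position: [0.5959, 0.1361, 0.265]
tool_rot: [1.0, -0.0, -0.0, -0.0]
force: [0.1, 0.2, -0.5]
width: 0.0237
gripper_force: 35.0
```

Call:
play_rows(
  rows=[
    [[0, 0, 0.6], 0, 10],
    [[0, 0, 0.4], 0, 10],
    [[0, 0, 0], 0, 10],
  ],
)

```text
time_s: 25.85
position: [0.5959, 0.1361, 0.264]
tool_rot: [1.0, -0.0, -0.0, -0.0]
force: [-0.5, -0.0, -0.4]
width: 0.0232
gripper_force: 35.0
```

Call:
play_rows(
  rows=[
    [[0, 0, 0.6], 0, 10],
    [[0, 0, 0], 0, 10],
  ],
)

```text
time_s: 26.1
position: [0.5959, 0.1361, 0.2634]
tool_rot: [1.0, -0.0, -0.0, -0.0]
force: [0.1, 0.2, -1.2]
width: 0.0233
gripper_force: 35.0
```

Call:
play_rows(
  rows=[
    [[0, 0, 0.5], 0, 10],
    [[0, 0, 0], 0, 10],
  ],
)

```text
time_s: 26.35
position: [0.5959, 0.1361, 0.2629]
tool_rot: [1.0, -0.0, -0.0, -0.0]
force: [0.3, 0.4, -1.5]
width: 0.0233
gripper_force: 35.0
```

Call:
play_rows(
  rows=[
    [[0, 0, 0.6], 0, 10],
    [[0, 0, 0.6], 0, 10],
    [[0, 0, 0], 0, 10],
  ],
)

```text
time_s: 26.72
position: [0.5958, 0.1361, 0.2617]
tool_rot: [1.0, -0.0, -0.0, -0.0]
force: [-0.0, -0.0, -0.9]
width: 0.0231
gripper_force: 35.0
```

Call:
play_rows(
  rows=[
    [[0, 0, 0.6], 0, 10],
    [[0, 0, 0.4], 0, 10],
    [[0, 0, 0], 0, 10],
  ],
)

```text
time_s: 27.1
position: [0.5959, 0.1361, 0.2608]
tool_rot: [1.0, -0.0, 0.0, -0.0]
force: [0.3, 0.8, -0.7]
width: 0.0233
gripper_force: 35.0
```

Call:
play_rows(
  rows=[
    [[0, 0, 0.6], 0, 10],
    [[0, 0, 0.4], 0, 10],
    [[0, 0, 0], 0, 10],
  ],
)

```text
time_s: 27.48
position: [0.5959, 0.1361, 0.2598]
tool_rot: [1.0, -0.0, 0.0, -0.0]
force: [0.7, 0.5, 0.5]
width: 0.0232
gripper_force: 35.0
```

Call:
play_rows(
  rows=[
    [[0, 0, 0.6], 0, 10],
    [[0, 0, 0.6], 0, 10],
    [[0, 0, 0], 0, 10],
  ],
)

```text
time_s: 27.85
position: [0.5959, 0.1362, 0.2586]
tool_rot: [1.0, -0.0, 0.0, -0.0]
force: [0.9, 1.3, 0.8]
width: 0.0231
gripper_force: 35.0
```

Call:
play_rows(
  rows=[
    [[0, 0, 0.6], 0, 10],
    [[0, 0, 0.6], 0, 10],
    [[0, 0, 0], 0, 10],
  ],
)

```text
time_s: 28.22
position: [0.596, 0.1362, 0.2574]
tool_rot: [1.0, -0.0, 0.0, -0.0]
force: [1.8, 3.0, 2.9]
width: 0.023
gripper_force: 35.0
```

Call:
play_rows(
  rows=[
    [[0.3, -0.6, 0], 0, 10],
    [[0, 0, 0], 0, 10],
  ],
)

```text
time_s: 28.48
position: [0.5961, 0.1366, 0.2572]
tool_rot: [1.0, -0.0, -0.0, 0.0]
force: [1.7, 1.8, 2.1]
width: 0.0232
gripper_force: 35.0
```

Call:
play_rows(
  rows=[
    [[0.1, -0.2, 0], 0, 10],
    [[0, 0, 0], 0, 10],
  ],
)

```text
time_s: 28.72
position: [0.5962, 0.1367, 0.2572]
tool_rot: [1.0, -0.0, -0.0, 0.0]
force: [1.9, 1.8, 0.5]
width: 0.0233
gripper_force: 35.0
```

Call:
play_rows(
  rows=[
    [[0.6, -0.6, 0], 0, 10],
    [[0, 0, 0], 0, 10],
  ],
)

```text
time_s: 28.98
position: [0.5966, 0.1373, 0.2571]
tool_rot: [1.0, -0.0, -0.0, 0.0]
force: [0.3, 0.2, -0.5]
width: 0.0234
gripper_force: 35.0
```

Call:
play_rows(
  rows=[
    [[0.4, -0.4, 0.3], 0, 10],
    [[0, 0, 0], 0, 10],
  ],
)

```text
time_s: 29.22
position: [0.5971, 0.1378, 0.2568]
tool_rot: [1.0, -0.0, -0.0, 0.0]
force: [-0.1, 0.2, -1.4]
width: 0.0229
gripper_force: 35.0
```

Call:
play_rows(
  rows=[
    [[0, 0, 1], 0, 10],
    [[0, 0, 1], 0, 10],
    [[0, 0, 1], 0, 10],
    [[0, 0, 1], 0, 10],
    [[0, 0, 0], 0, 10],
  ],
)

```text
time_s: 29.85
position: [0.5973, 0.1379, 0.2529]
tool_rot: [1.0, -0.0, -0.0, -0.0]
force: [0.6, 0.1, -0.2]
width: 0.0233
gripper_force: 35.0
```

Call:
play_rows(
  rows=[
    [[0, 0, 1], 0, 10],
    [[0, 0, 1], 0, 10],
    [[0, 0, 1], 0, 10],
    [[0, 0, 0], 0, 10],
  ],
)

```text
time_s: 30.35
position: [0.5972, 0.1378, 0.2499]
tool_rot: [1.0, -0.0, -0.0, -0.0]
force: [0.2, -0.0, -0.8]
width: 0.0234
gripper_force: 35.0
```

Free sliding. On down.

Call:
play_rows(
  rows=[
    [[0, 0, 1.5], 0, 10],
    [[0, 0, 1.5], 0, 10],
    [[0, 0, 1.5], 0, 10],
    [[0, 0, 1.5], 0, 10],
    [[0, 0, 0], 0, 10],
  ],
)

```text
time_s: 30.98
position: [0.5972, 0.1378, 0.2439]
tool_rot: [1.0, -0.0, -0.0, -0.0]
force: [0.4, 0.2, -1.0]
width: 0.0232
gripper_force: 35.0
```

Call:
play_rows(
  rows=[
    [[0, 0, 1.5], 0, 10],
    [[0, 0, 1.5], 0, 10],
    [[0, 0, 1.5], 0, 10],
    [[0, 0, 1.5], 0, 10],
    [[0, 0, 0], 0, 10],
  ],
)

```text
time_s: 31.6
position: [0.5972, 0.1379, 0.2379]
tool_rot: [1.0, -0.0, -0.0, -0.0]
force: [0.4, -0.4, -1.6]
width: 0.0238
gripper_force: 35.0
```

Call:
play_rows(
  rows=[
    [[0, 0, 1.2], 0, 10],
    [[0, 0, 1.2], 0, 10],
    [[0, 0, 0], 0, 10],
  ],
)

```text
time_s: 31.98
position: [0.5972, 0.1379, 0.2355]
tool_rot: [1.0, -0.0, -0.0, -0.0]
force: [0.0, 0.4, -1.2]
width: 0.0234
gripper_force: 35.0
```

Call:
play_rows(
  rows=[
    [[0, 0, 1], 0, 10],
    [[0, 0, 1], 0, 10],
    [[0, 0, 1], 0, 10],
    [[0, 0, 0], 0, 10],
  ],
)

```text
time_s: 32.48
position: [0.5972, 0.1378, 0.2325]
tool_rot: [1.0, -0.0, -0.0, -0.0]
force: [-0.3, -1.0, -0.2]
width: 0.023
gripper_force: 35.0
```

Call:
play_rows(
  rows=[
    [[0, 0, 0.6], 0, 10],
    [[0, 0, 0.6], 0, 10],
    [[0, 0, 0], 0, 10],
  ],
)

```text
time_s: 32.85
position: [0.5972, 0.1379, 0.2314]
tool_rot: [1.0, -0.0, -0.0, -0.0]
force: [-1.1, -0.6, -0.9]
width: 0.0234
gripper_force: 35.0
```

Call:
play_rows(
  rows=[
    [[0, 0, 0.6], 0, 10],
    [[0, 0, 0], 0, 10],
  ],
)

```text
time_s: 33.1
position: [0.5972, 0.1379, 0.2308]
tool_rot: [1.0, -0.0, -0.0, -0.0]
force: [-0.3, -0.4, -0.3]
width: 0.023
gripper_force: 35.0
```

Call:
play_rows(
  rows=[
    [[0, 0, 0.6], 0, 10],
    [[0, 0, 0], 0, 10],
  ],
)

```text
time_s: 33.35
position: [0.5972, 0.1379, 0.2302]
tool_rot: [1.0, -0.0, -0.0, -0.0]
force: [0.2, -0.5, -1.1]
width: 0.0234
gripper_force: 35.0
```

Call:
play_rows(
  rows=[
    [[0, 0, 0.6], 0, 10],
    [[0, 0, 0], 0, 10],
  ],
)

```text
time_s: 33.6
position: [0.5972, 0.1379, 0.2296]
tool_rot: [1.0, -0.0, -0.0, -0.0]
force: [0.4, 0.6, -0.4]
width: 0.0234
gripper_force: 35.0
```

Call:
play_rows(
  rows=[
    [[0, 0, 0.6], 0, 10],
    [[0, 0, 0], 0, 10],
  ],
)

```text
time_s: 33.85
position: [0.5973, 0.1379, 0.229]
tool_rot: [1.0, -0.0, -0.0, -0.0]
force: [-0.4, -0.1, -0.1]
width: 0.0234
gripper_force: 35.0
```

Call:
play_rows(
  rows=[
    [[0, 0, 0.6], 0, 10],
    [[0, 0, 0], 0, 10],
  ],
)

```text
time_s: 34.1
position: [0.5972, 0.1379, 0.2283]
tool_rot: [1.0, -0.0, -0.0, -0.0]
force: [0.1, 0.4, -0.7]
width: 0.0232
gripper_force: 35.0
```

Call:
play_rows(
  rows=[
    [[0, 0, 0.7], 0, 10],
    [[0, 0, 0.7], 0, 10],
    [[0, 0, 0], 0, 10],
  ],
)

```text
time_s: 34.48
position: [0.5972, 0.1379, 0.2269]
tool_rot: [1.0, -0.0, -0.0, -0.0]
force: [-0.1, 0.7, -0.2]
width: 0.0231
gripper_force: 35.0
```

Call:
play_rows(
  rows=[
    [[0, 0, 0.7], 0, 10],
    [[0, 0, 0.7], 0, 10],
    [[0, 0, 0], 0, 10],
  ],
)

```text
time_s: 34.85
position: [0.5972, 0.1378, 0.2256]
tool_rot: [1.0, -0.0, -0.0, -0.0]
force: [0.3, 0.0, -1.1]
width: 0.0232
gripper_force: 35.0
```

Call:
play_rows(
  rows=[
    [[0, 0, 0.7], 0, 10],
    [[0, 0, 0.7], 0, 10],
    [[0, 0, 0], 0, 10],
  ],
)

```text
time_s: 35.22
position: [0.5972, 0.1379, 0.2242]
tool_rot: [1.0, -0.0, -0.0, -0.0]
force: [0.1, 1.4, -0.5]
width: 0.0232
gripper_force: 35.0
```

Call:
play_rows(
  rows=[
    [[0, 0, 1], 0, 10],
    [[0, 0, 1], 0, 10],
    [[0, 0, 1], 0, 10],
    [[0, 0, 0], 0, 10],
  ],
)

```text
time_s: 35.72
position: [0.5972, 0.1379, 0.2211]
tool_rot: [1.0, -0.0, -0.0, -0.0]
force: [0.7, 0.7, -0.7]
width: 0.0234
gripper_force: 35.0
```

Call:
play_rows(
  rows=[
    [[0, 0, 1], 0, 10],
    [[0, 0, 1], 0, 10],
    [[0, 0, 1], 0, 10],
    [[0, 0, 0], 0, 10],
  ],
)

```text
time_s: 36.22
position: [0.5972, 0.1379, 0.2181]
tool_rot: [1.0, -0.0, -0.0, -0.0]
force: [0.3, 0.1, -0.5]
width: 0.0233
gripper_force: 35.0
```

Call:
play_rows(
  rows=[
    [[0, 0, 0.7], 0, 10],
    [[0, 0, 0.7], 0, 10],
    [[0, 0, 0.7], 0, 10],
    [[0, 0, 0], 0, 10],
  ],
)

```text
time_s: 36.72
position: [0.5972, 0.1379, 0.2161]
tool_rot: [1.0, -0.0, -0.0, -0.0]
force: [-0.1, -0.1, -0.8]
width: 0.0231
gripper_force: 35.0
```

Call:
play_rows(
  rows=[
    [[0, 0, 0.7], 0, 10],
    [[0, 0, 0.7], 0, 10],
    [[0, 0, 0], 0, 10],
  ],
)

```text
time_s: 37.1
position: [0.5972, 0.1378, 0.2147]
tool_rot: [1.0, -0.0, -0.0, -0.0]
force: [-0.3, -0.3, -0.8]
width: 0.0235
gripper_force: 35.0
```

Call:
play_rows(
  rows=[
    [[0, 0, 0.5], 0, 10],
    [[0, 0, 0.4], 0, 10],
    [[0, 0, 0], 0, 10],
  ],
)

```text
time_s: 37.48
position: [0.5972, 0.1379, 0.2138]
tool_rot: [1.0, -0.0, -0.0, -0.0]
force: [-0.2, -0.1, -0.6]
width: 0.0235
gripper_force: 35.0
```

Call:
play_rows(
  rows=[
    [[0, 0, 0.4], 0, 10],
    [[0, 0, 0.3], 0, 10],
    [[0, 0, 0], 0, 10],
  ],
)

```text
time_s: 37.85
position: [0.5973, 0.1379, 0.2131]
tool_rot: [1.0, -0.0, -0.0, -0.0]
force: [-0.4, 0.3, -1.2]
width: 0.0231
gripper_force: 35.0
```

Call:
play_rows(
  rows=[
    [[0, 0, 0.4], 0, 10],
    [[0, 0, 0], 0, 10],
  ],
)

```text
time_s: 38.1
position: [0.5972, 0.1378, 0.2127]
tool_rot: [1.0, -0.0, -0.0, -0.0]
force: [0.6, -0.8, -0.9]
width: 0.0233
gripper_force: 35.0
```

Call:
play_rows(
  rows=[
    [[0, 0, 0.4], 0, 10],
    [[0, 0, 0], 0, 10],
  ],
)

```text
time_s: 38.35
position: [0.5973, 0.1379, 0.2124]
tool_rot: [1.0, -0.0, 0.0, -0.0]
force: [-1.4, -1.3, 0.7]
width: 0.0232
gripper_force: 35.0
```

Call:
play_rows(
  rows=[
    [[0, 0, 0.3], 0, 10],
    [[0, 0, 0], 0, 10],
  ],
)

```text
time_s: 38.6
position: [0.5973, 0.1379, 0.2122]
tool_rot: [1.0, -0.0, 0.0, -0.0]
force: [-1.4, -0.1, 3.0]
width: 0.0234
gripper_force: 35.0
```

Call:
play_rows(
  rows=[
    [[0, 0, 0.2], 0, 10],
    [[0, 0, 0], 0, 10],
  ],
)

```text
time_s: 38.85
position: [0.5973, 0.1379, 0.212]
tool_rot: [1.0, -0.0, 0.0, -0.0]
force: [-1.4, 0.0, 5.4]
width: 0.0235
gripper_force: 35.0
```

Call:
play_rows(
  rows=[
    [[0, 0, -0.3], 0, 20],
    [[0, 0, 0], 0, 30],
    [[0, 0, 0], 0, 45],
    [[0, 0, 0], 0, 45],
    [[0, 0, 0], 0, 45],
  ],
)

```text
time_s: 39.48
position: [0.5973, 0.1379, 0.2121]
tool_rot: [1.0, -0.0, -0.0, -0.0]
force: [0.0, -0.0, -0.5]
width: 0.0424
gripper_force: 0.0
```

Call:
play_rows(
  rows=[
    [[0, 0, -5], 0, 45],
    [[0, 0, -15], 0, 45],
    [[0, 0, -30], 0, 45],
    [[0, 0, -40], 0, 45],
    [[-20, 50, -10], 0, 45],
    [[-30, 50, 0], 0, 45],
    [[-30, 50, 0], 0, 45],
    [[-30, 50, 0], 0, 45],
    [[0, 50, 0], 0, 45],
    [[0, 50, 0], 0, 45],
    [[0, 0, 0], 0, 45],
  ],
)

```text
time_s: 40.85
position: [0.4867, -0.1656, 0.313]
tool_rot: [1.0, -0.003, 0.0, 0.0]
force: [0.4, 0.7, -1.0]
width: 0.0424
gripper_force: 0.0
```

```bash
python3 -c "
from look import *
s,t=vision.grab_frame('side'),vision.grab_frame('top')
for n,f in(('s',s),('t',t)): print(n,blobs(f['img'],(170,8),140,50,(235,180,285,225),3),'pred knob',px(f,[[.5965,.137,.230]]).round(1).tolist(),'1cm high',px(f,[[.5965,.137,.240]]).round(1).tolist())
a=cv2.resize(s['img'][165:250,215:295],(400,425),interpolation=cv2.INTER_CUBIC);b=cv2.resize(t['img'][160:245,220:300],(400,425),interpolation=cv2.INTER_CUBIC)
cv2.imwrite('pics/g.png',np.hstack([a,b])[:,:,::-1])"
```

```text
s [([253.5, 207.3], [248, 202, 13, 12, 127])] pred knob [[252.8, 209.1]] 1cm high [[252.7, 206.2]]
t [([247.0, 199.7], [243, 195, 9, 11, 77]), ([263.0, 201.5], [257, 200, 13, 4, 52])] pred knob [[247.4, 199.8]] 1cm high [[247.0, 199.0]]
```

View pics/g.png

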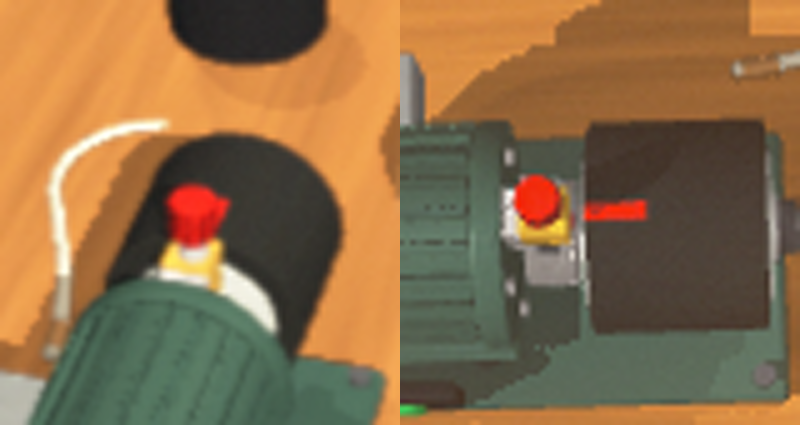

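The pin stands upright in the guide with only its short neck showing between knob and brass. The knob is at the height expected for fully home (top view 247,199.7 against a predicted 247.4,199.8). The mark is still at the top.

```bash
python3 -c "
from cell import bot
print(bot.close_job())"
```

```text
the job is handed in; nothing more can be done
None
```

The spindle is locked and the job handed in at about 41 s: the red mark is at the top to within about 1°, the pin is fully home in the guide and released, and no force reading I took on the drum or pin went above 6.4 N.

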